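# Load a wire reel under the dereeler's flip-up hood

### The arm

A 6-joint arm with a two-finger parallel gripper is mounted at the origin on a cart in front of the work surface, level with it; the furniture and walls round the work are solid. World frame = base frame: x ahead of the robot, y to its left, z up, the work surface at z = 0. Lengths are in mm, angles in rad, forces in N, time in s.
With the tool pointing down it reaches from about 275 to 750 mm from the base axis. Payload 10.2 kg.
Tool frame: the origin (TCP) lies midway between the tips of the shut fingers; the grasp point (between the pads) lies 19 mm behind it; z points along the fingers, y is the direction in which the jaws open and shut (so a half turn about z gives the same grasp; the last joint's range is limited). The gripper opens to 85 mm and grips with 20 to 120 N. Pads are 22 mm wide; open, the fingers measure 114 mm over their backs; the gripper's body (76 mm by 85 mm) begins 54 mm behind the grasp point. The pads swing forward as they close: fully open they stand 13 mm farther back than shut.
Start: joints at [-1.506, 0.313, 1.498, -0, 1.331, -0.223], TCP at [149.005, -503.417, 198.394] pointing down, gripper open.
Joint ranges: [-2.94, 2.94], [-0.97, 2.17], [0.19, 2.56], [-1.23, 4.37], [0.02, 3.11], [-2.88, 2.88]. Speed limits (rad/s): [2.39, 2.39, 3.01, 3.14, 3.14, 3.14].

### API

Orientations are given as a unit quaternion [w, x, y, z].
In Python, from rig import sense, optics, ctrl gives the robot as it stands.
- The arm moves only by the tool play_rows, never from a script. Its argument "plan" is a list of rows, each a list of 7 numbers: the shift along the world's x, y, z in mm, then the turn, a rotation vector about the world's x, y, z in rad, then the opening, from -1 (shut) to 1 (fully open), so that 0 is half open. A call has 1 to 5 rows; each row shifts and turns the pose as measured when the row begins; what a row does not reach is not made up. A row lasts 1/12 s, in which the tool goes at most 41.7 mm and 7.16 degrees, less where a joint would pass 70% of its speed; a pose out of reach is approached as far as the arm can. A call is refused whole if a number of a shift passes 41.7 or a number of a turn 0.125, either way. A call with a gripper value outside its range is refused whole. The fingers move at their own pace and stop on an object; "grip_force" is the grip in N (left out, the last holds). Time passes only in rows, so rows that do not move let the fingers close. It gives the time, the measured TCP pose, the force and the opening at its end, in the units of the state.
- sense(): the state, without advancing time (a new reading comes with each control period).
- optics.capture(name): name is "scene" or "side" or "wrist"; returns a dict with "img" (400x640x3 uint8, blue, green, red), "fx", "fy", "cx", "cy" (pixels), "world_to_cam" (4x4, takes a point from world to camera coordinates). Camera axes: x right, y up, looking along -z (the intrinsics and any distortion apply to the point x, -y, -z); pixel columns grow to the right and rows downward; lengths in mm; the calibration is good to about 2 mm. A picture is of the moment at which its call begins. There is no depth.
- ctrl.finish_job(): hands the job in, once; it reports no verdict.
The state is a dict: "time_s": time; "joints": joint angles; "dq": joint speeds; "tau": joint torques, N m; "eef_pos": TCP position; "ee_rot": TCP orientation; "force": force on the tool from outside, world axes, zero at the start; "wrist_torque": the same for the moment, N m; "grip_width": opening from 0.0 (shut) to 1.0 (fully open).
Only numpy, scipy, OpenCV 4.12 (cv2) and the standard library are available. Lean on these libraries where they do the work, as an engineer would, in place of code of your own. Each camera call takes 0.05 s, during which the arm holds its last target. There are 200 camera calls.

### The job

Load the pink reel of hook-up wire that lies on the bench into the blue dereeler: first swing its clear hood, the one with the red knob, up and over past its balance point, so that it leans back on its stop and stays open with nothing touching it. Then lay the pink reel, which rolls, on the two rollers between the blue cheeks, its axis along the rollers, and let go. Leave the hood standing open for threading, and leave the yellow reel where it is.

Things in the scene. Friction and masses are not known exactly. Their poses are not given: they have to be found in the camera images.
- dereeler: Bench dereeler fixed on the green mat (top 2.4 mm above the bench): blue base plate 205 x 200 x 8 mm with a roller cradle under a hinged clear hood. Origin: on the mat, under the middle of the cradle; x from the knob side (front) to the hinge side (back), y along rollers and hinge, z up. Hinge posts 30 x 6 mm at x = 70, y = -88 and +88 mm, with ears up to 155 mm high behind, joined by the hood's black stop bar.
- cradle (a point): Where the middle of the loaded pink reel belongs: x = 0, y = 0, z = 71.5 mm in the dereeler's frame (same axes). Two black rubber rollers, 24 mm diameter, 112 mm long, free to turn, axes along y, 34 mm high at x = -30 and +30 mm, between two blue cheek plates (inner faces at y = -58 and +58, outer -64 and +64 mm, tops 46 mm high, x from -56 to +56 mm).
- hood_hinge (a point): Middle of the hood's hinge axis, at x = 70, y = 0, z = 128 mm in the dereeler's frame, axes as the dereeler's; the hood turns about y there.
- hood (a joint): Hood angle in rad: 0 shut, growing as the front swings up and back, 2.09 (120 degrees) when it leans on its stop. The hinge is nearly free: the hood (0.2 to 0.34 kg) falls shut by itself below its balance point at about 1.76 rad (101 degrees) and falls open beyond it. Lifting takes under 3 N at the knob.
- hood_knob (a point): Centre of the red ball knob, 32 mm in diameter, on a 10 mm stem at the middle of the hood's sloping front, 18 mm off it; it swings at 194 mm radius about the hinge. Shut, it lies at x = -109, y = 0, z = 55 mm in the dereeler's frame. It can be pinched from its two sides (along y) and turns freely in the grip. This frame turns with the hood; shut, its axes are the dereeler's.
- hood_fold (a point): Middle of the hood's upper front edge (black edging, 154 mm wide); shut, at x = -95, z = 128 mm in the dereeler's frame. Behind it the flat top runs to the hinge; below it the front slopes down and inward to x = -72, z = 48 mm. It overhangs the knob, so a hand pointing straight down strikes it: come at the knob tilted, fingers pointing forward and down. Frame turns with the hood.
- pink_reel: Reel of pink hook-up wire with grey flanges: a cylinder 72 mm in diameter and 55 mm long, 0.2 to 0.42 kg, lying on its side on the bare bench right of the dereeler, free to roll. Origin: centre of one end face; z runs along the reel's axis to the other end face.
- pink_reel_mid (a point): Middle of the pink reel, 36 mm above the bench as it lies; z is the reel's axis (horizontal), x and y lie across it. The reel can be gripped on its two flat end faces, 55 mm apart.
- yellow_reel_mid (a point): Middle of a smaller reel with yellow flanges, 48 mm in diameter and 58 mm long, lying on its side near the pink one; z is its axis. Not needed; to be left alone.
Mind the look-alikes: they are no part of the job. What is shaped like the pink_reel but turquoise is not meant.

How it is judged (in metres and radians):
On the way, in this order (a step that is already met when the one before it is completed fails the run):
1. the hood leans open on its stop with the robot off it, before the reel is loaded (value of joint hood above 1.95 rad and velocity of joint hood between -0.15 and 0.15 rad/s and contact force between each of the arm, the fingers and dereeler below 0.1 N and not (x of pink_reel_mid in the frame of dereeler between -0.007 and 0.007 m and y of pink_reel_mid in the frame of dereeler between -0.033 and 0.033 m and z of pink_reel_mid in the frame of dereeler between 0.067 and 0.076 m and angle between the z axis of pink_reel_mid and the y axis of dereeler, either way round below 0.12 rad)), for 0.4 s.
2. the pink reel lies on both rollers between the cheeks (x of pink_reel_mid in the frame of dereeler between -0.007 and 0.007 m and y of pink_reel_mid in the frame of dereeler between -0.033 and 0.033 m and z of pink_reel_mid in the frame of dereeler between 0.067 and 0.076 m and angle between the z axis of pink_reel_mid and the y axis of dereeler, either way round below 0.12 rad), for 0.2 s.
At the end, for the whole second after the job is handed in: The hood stands open at rest beyond 1.95 rad (stop 2.09); the pink reel lies at rest on both rollers, its middle within 7 mm of the cradle's middle along x and 33 mm along y, 67 to 76 mm above the dereeler's underside, its axis within 0.12 rad of the rollers (all of step 2 and value of joint hood above 1.95 rad and velocity of joint hood between -0.15 and 0.15 rad/s and linear speed of pink_reel below 0.02 m/s and angular speed of pink_reel below 0.5 rad/s); the robot touches nothing.
It fails at once if the yellow reel is moved by more than 30 mm (distance of yellow_reel_mid from where it was at the start of the episode above 0.03 m).
It fails at once if the pink reel rolls off the bench (height (world z) of pink_reel_mid below -0.05 m).
It also fails if it takes over 61 s, if anything falls off the work surface, if the arm or the gripper's body presses on something with over 40 N, if the wrist force passes 120 N, or if a joint passes its speed limit or range.

## Working session

There is one attempt and no reset: what is moved stays moved. The work goes in short steps, Python scripts to look and compute and a tool call to move; the robot and the scene stay as the last step left them, time stands still between calls to the robot, and variables do not carry over. Pictures are saved under pics/ and viewed, about 8 in all and at most 12, crops included, and the job is handed in when it is done.

Besides the shell and the picture viewer there is one more tool, called after "Request:" in YAML: its name, and indented under it one key for each argument. play_rows: Moves the arm, as the interface text tells. Its arguments: {"type":"object","properties":{"plan":{"type":"array"},"grip_force":{"type":"number"}},"required":["plan"]}

```bash
mkdir -p pics; ls; cat > h.py <<'E'
import numpy as np, cv2, json
from rig import sense, optics, ctrl
def snap(n,f):
    c=optics.capture(n); cv2.imwrite('pics/'+f+'.png',c['img'])
    np.savez('pics/'+f+'.npz',**{k:np.array(v) for k,v in c.items()}); return c
def load(f): return dict(np.load('pics/'+f+'.npz'))
def proj(c,P):
    p=c['world_to_cam']@np.append(P,1); return np.array([c['cx']+c['fx']*p[0]/-p[2], c['cy']+c['fy']*-p[1]/-p[2]])
def ray(c,u,v):
    T=np.linalg.inv(c['world_to_cam']); d=np.array([(u-c['cx'])/c['fx'],-(v-c['cy'])/c['fy'],-1])
    return T[:3,3],T[:3,:3]@d
def atz(c,u,v,z):
    o,d=ray(c,u,v); return o+d*(z-o[2])/d[2]
E
python3 - <<'E'
from h import *
a=snap('scene','s0');b=snap('side','d0')
print(a.keys(),a['fx'],a['world_to_cam'].round(2),b['world_to_cam'].round(2),sense())
E
```

```text
pics
dict_keys(['img', 'fx', 'fy', 'cx', 'cy', 'world_to_cam']) 461.3764182606339 [[ 5.50000e-01 -8.30000e-01  3.00000e-02 -2.58280e+02]
 [ 4.10000e-01  3.00000e-01  8.60000e-01 -3.02540e+02]
 [-7.20000e-01 -4.70000e-01  5.10000e-01 -1.02972e+03]
 [ 0.00000e+00  0.00000e+00  0.00000e+00  1.00000e+00]] [[-1.00000e+00  4.00000e-02 -2.00000e-02  5.20490e+02]
 [-5.00000e-02 -6.80000e-01  7.30000e-01 -1.46000e+01]
 [ 2.00000e-02  7.30000e-01  6.80000e-01 -1.39852e+03]
 [ 0.00000e+00  0.00000e+00  0.00000e+00  1.00000e+00]] {'time_s': 0.1, 'joints': array([-1.50642343e+00,  3.13376686e-01,  1.49838018e+00,  1.88435035e-05,
        1.33099732e+00, -2.23403102e-01]), 'dq': array([-0.00053896, -0.00211047, -0.00065612,  0.00022377,  0.00078424,
        0.00133844]), 'tau': array([ 2.95822530e-03, -4.12891209e+01, -2.60143822e+01, -1.70271296e-04,
        3.01156411e-03,  2.25144191e-05]), 'eef_pos': array([ 148.97965228, -503.13369603,  197.89403292]), 'ee_rot': array([-5.78203062e-04,  9.89666125e-01,  1.43389763e-01,  5.52528784e-05]), 'force': array([ 0.23194275, -0.01965268,  0.44941821]), 'wrist_torque': array([0.00256206, 0.00927448, 0.00789008]), 'grip_width': 1.0020321003536086}
```

View pics/s0.png

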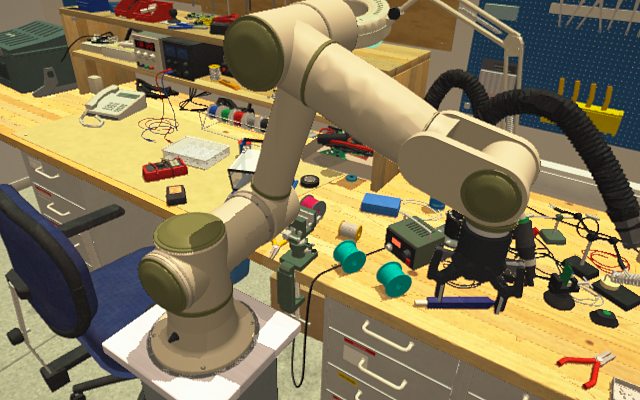

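View pics/d0.png

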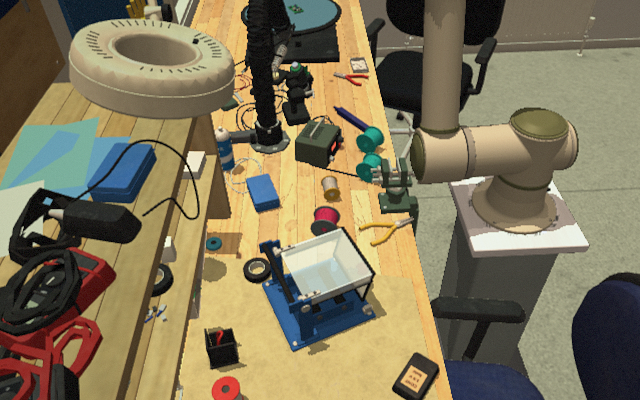

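The side view shows the dereeler around (320,290), the pink reel at (325,218) and the yellow-flanged reel near (331,188). Two turquoise reels, at (368,138) and (370,162), are look-alikes. I'll confirm with an enlarged crop.

```bash
python3 - <<'E'
from h import *
c=load('d0'); cv2.imwrite('pics/d0c.png',cv2.resize(c['img'][165:355,240:420],None,fx=3.15,fy=3.15,interpolation=cv2.INTER_CUBIC))
for p in [(325,218),(331,188)]: print(atz(c,*p,36))
print(c['fx'],c['fy'],c['cx'],c['cy'])
E
```

```text
[526.19996776  55.86215505  36.        ]
[504.2164102  -62.25667914  36.        ]
500.9045666514995 500.9045666514995 326.26332273200603 198.9468605267234
```

View pics/d0c.png

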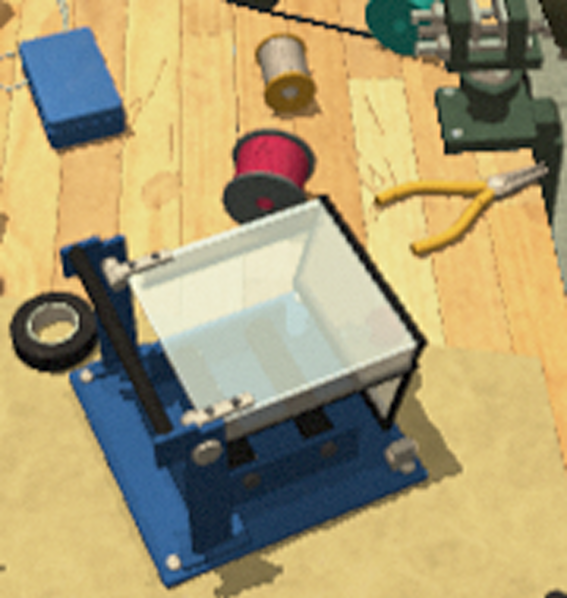

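```bash
cat > fit.py <<'E'
from h import *
from scipy.optimize import least_squares
c=load('d0')
f=lambda u,v:(240+u/3.15,165+v/3.15)
obs=[((-95,-77,128),f(322,198)),((-95,77,128),f(425,343)),(('b',-100,8),f(70,378)),(('b',100,8),f(165,585)),(('f',100,8),f(427,475))]
def P(q,p):
    x,y,t,b=q; X,Y,Z=p; X={'b':b,'f':b-205}.get(X,X)
    return np.array([x+X*np.cos(t)-Y*np.sin(t),y+X*np.sin(t)+Y*np.cos(t),Z+2.4])
r=least_squares(lambda q:np.concatenate([proj(c,P(q,p))-np.array(o) for p,o in obs]),[520,250,.3,100])
print(r.x.round(3),r.fun.round(2)); q=r.x
for n,p in dict(knob=(-109,0,55),hinge=(70,0,128),cr=(0,0,71.5)).items(): print(n,P(q,p).round(1))
for p in [(265,193),(283,160)]: print(atz(c,*f(*p),36).round(1))
print(atz(c,*f(285,72),24))
E
python3 fit.py
```

```text
[5.47044e+02 2.91695e+02 3.95000e-01 1.12069e+02] [ 0.18 -0.37 -0.08  0.55 -1.44 -1.29  0.12  0.78  1.12 -0.2 ]
knob [446.4 249.8  57.4]
hinge [611.7 318.6 130.4]
cr [547.  291.7  73.9]
[529.8  86.   36. ]
[513.   48.4  36. ]
[505.15644644 -76.48282539  24.        ]
```

Request:
play_rows:
  plan:
    - [30, 22, 12, 0, 0, 0, 1]
    - [30, 22, 12, 0, 0, 0, 1]
    - [30, 22, 12, 0, 0, 0, 1]
    - [30, 22, 12, 0, 0, 0, 1]
    - [30, 22, 12, 0, 0, 0, 0.5]

```text
time_s: 0.52
eef_pos: [298.1, -389.9, 255.2]
ee_rot: [-0.005, 0.99, 0.138, -0.001]
force: [0.5, -0.8, -0.6]
grip_width: 0.881
```

Request:
play_rows:
  plan:
    - [14, 38, 0, 0, 0, 0.02, 0.5]
    - [14, 38, 0, 0, 0, 0.02, 0.5]
    - [14, 38, 0, 0, 0, 0.02, 0.5]
    - [14, 38, 0, 0, 0, 0.02, 0.5]
    - [14, 38, 0, 0, 0, 0.02, 0.5]

```text
time_s: 0.93
eef_pos: [371.3, -195.2, 255.9]
ee_rot: [-0.004, 0.982, 0.189, -0.0]
force: [0.7, -0.7, -0.1]
grip_width: 0.746
```

Request:
play_rows:
  plan:
    - [0, 39, 0, 0, 0, 0.005, 0.5]
    - [0, 39, 0, 0, 0, 0.005, 0.5]
    - [0, 39, 0, 0, 0, 0.005, 0.5]
    - [0, 39, 0, 0.043, -0.103, 0, 0.5]
    - [0, 39, 0, 0.043, -0.103, 0, 0.5]

```text
time_s: 1.35
eef_pos: [372.2, 10.6, 254.5]
ee_rot: [-0.029, 0.974, 0.198, 0.11]
force: [1.2, 0.8, 0.6]
grip_width: 0.748
```

Request:
play_rows:
  plan:
    - [-2, 39, -8, 0.043, -0.103, 0, 0.5]
    - [-2, 39, -8, 0.043, -0.103, 0, 0.5]
    - [-2, 39, -8, 0.043, -0.103, 0, 0.5]
    - [-2, 39, -8, 0.043, -0.103, 0, 0.5]
    - [-2, 39, -8, 0.043, -0.103, 0, 0.5]

```text
time_s: 1.77
eef_pos: [362.5, 199.7, 218.6]
ee_rot: [-0.079, 0.906, 0.184, 0.373]
force: [1.4, 0.3, 0.6]
grip_width: 0.753
```

```bash
python3 - <<'E'
from h import *
c=snap('wrist','w1')
cv2.imwrite('pics/w1v.png',c['img'])
print(sense()['joints'].round(2)); print(sense()['eef_pos'],sense()['ee_rot'])
for p in [(446.4,249.8,57.4)]: print(proj(c,p))
E
```

```text
[ 0.03 -0.42  2.37  0.57  0.52  0.8 ]
[359.54927319 203.95789047 215.71227889] [-0.08058556  0.90519876  0.1870141   0.373024  ]
[307.40506483 210.93360049]
```

View pics/w1v.png

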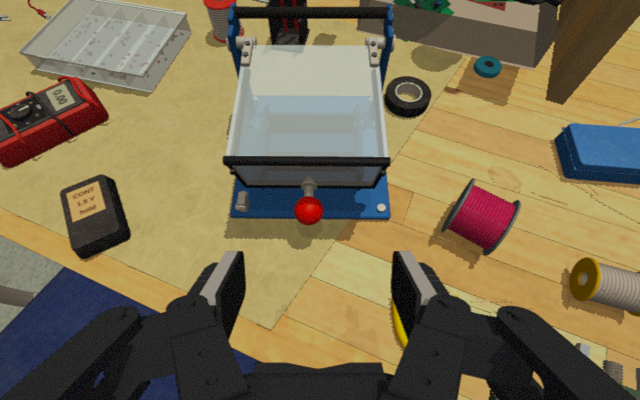

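The wrist view shows the knob at (309,210), against a prediction of (307,211), so the fit is good. The pink reel is at (482,216) and the yellow one at (605,288).

Request:
play_rows:
  plan:
    - [11, 6.5, -27.5, 0, 0, 0, 0.5]
    - [11, 6.5, -27.5, 0, 0, 0, 0.5]
    - [11, 6.5, -27.5, 0, 0, 0, 0.5]
    - [11, 6.5, -27.5, 0, 0, 0, 0.5]
    - [0, 0, 0, 0, 0, 0, 0.5]

```text
time_s: 2.23
eef_pos: [387.8, 230.6, 144.3]
ee_rot: [-0.09, 0.901, 0.195, 0.378]
force: [0.1, -0.4, 0.8]
grip_width: 0.749
```

```bash
cat >> h.py <<'E'
from scipy.spatial.transform import Rotation as R
def tool():
    s=sense(); q=s['ee_rot']; M=R.from_quat([*q[1:],q[0]]).as_matrix(); return s['eef_pos'],M
K=np.array([446.4,249.8,57.4]); C=np.array([547,291.7]); YAW=.395
def rep(kn=K):
    p,M=tool(); print('p',p.round(1),'knob in tool',(M.T@(kn-p)).round(1),'ax',M[:,2].round(3),'y',M[:,1].round(3), sense()['joints'].round(2),sense()['force'].round(1))
E
python3 -c "
from h import *
rep()"
```

```text
p [387.8 230.6 144.3] knob in tool [-19.4   8.4 104.4] ax [ 0.646  0.31  -0.698] y [ 0.419 -0.908 -0.016] [ 0.12 -0.13  2.42  1.25  0.25  0.12] [ 0.1 -0.4  0.8]
```

```bash
cat > kin.py <<'E'
from h import *
from scipy.optimize import least_squares
D=[([-1.50642343,.313376686,1.49838018,0,1.33099732,-.223403102],[148.98,-503.13,197.9],[-5.78e-4,.989666,.14339,5.5e-5])]
def fk(j,k,s4=1,s6=1):
    e,a,b,H,L,d,o=k; E=lambda s,x:R.from_euler(s,x)
    A=E('z',j[0]); p=A.apply([e+a*np.sin(j[1])+b*np.sin(j[1]+j[2])+o*np.cos(j[1]+j[2]),d,H+a*np.cos(j[1])+b*np.cos(j[1]+j[2])-o*np.sin(j[1]+j[2])])
    W=A*E('y',j[1]+j[2])*E('z',s4*j[3])*E('y',j[4]); T=W*E('z',s6*j[5]-np.pi/2)
    return p+W.apply([0,0,L]),T.as_matrix()
if __name__=='__main__':
    s=sense(); D.append((s['joints'],s['eef_pos'],s['ee_rot']))
    # w1 (rounded joints)
    D.append(([.03,-.42,2.37,.57,.52,.8],[359.5,204,215.7],[-.0806,.9052,.187,.373]))
    for s4 in(1,-1):
        f=lambda k:np.concatenate([(fk(j,k,s4)[0]-p)*w for (j,p,q),w in zip(D,(1,1,.3))])
        r=least_squares(f,[0,350,400,300,250,116,0]); print(s4,r.x.round(1),r.fun.round(1))
        for j,p,q in D:
            print(fk(j,r.x,s4)[1].round(2).tolist(),R.from_quat([*q[1:],q[0]]).as_matrix().round(2).tolist())
E
python3 kin.py
```

```text
1 [  0.  435.9 399.1 207.8 288.6 116.2  41.9] [-0.1  0.   0.1  0.   0.   0.   0.   0.1 -0.4]
[[-0.96, -0.28, -0.0], [-0.28, 0.96, 0.0], [-0.0, 0.0, -1.0]] [[0.96, 0.28, -0.0], [0.28, -0.96, 0.0], [0.0, -0.0, -1.0]]
[[-0.64, -0.42, 0.65], [-0.28, 0.91, 0.31], [-0.72, 0.02, -0.7]] [[0.64, 0.42, 0.65], [0.28, -0.91, 0.31], [0.72, -0.02, -0.7]]
[[-0.66, -0.39, 0.64], [-0.27, 0.92, 0.29], [-0.7, 0.01, -0.71]] [[0.65, 0.4, 0.65], [0.28, -0.92, 0.29], [0.71, -0.01, -0.71]]
-1 [ 589.    -4.8 -106.8 -180.9 -252.6  120.6 -113.5] [  4.3   0.9   4.9   0.7  -3.8   2.    1.1  -1.4 -23. ]
[[-0.96, -0.28, -0.0], [-0.28, 0.96, 0.0], [-0.0, 0.0, -1.0]] [[0.96, 0.28, -0.0], [0.28, -0.96, 0.0], [0.0, -0.0, -1.0]]
[[0.62, -0.35, 0.7], [-0.36, -0.92, -0.15], [0.7, -0.16, -0.7]] [[0.64, 0.42, 0.65], [0.28, -0.91, 0.31], [0.72, -0.02, -0.7]]
[[-0.36, -0.66, 0.66], [-0.93, 0.26, -0.25], [-0.01, -0.7, -0.71]] [[0.65, 0.4, 0.65], [0.28, -0.92, 0.29], [0.71, -0.01, -0.71]]
```

```bash
cat >> kin.py <<'E'
KK=[0,435.9,399.1,207.8,288.6,116.2,41.9]
LO=np.array([-2.94,-.97,.19,-1.23,.02,-2.88]);HI=np.array([2.94,2.17,2.56,4.37,3.11,2.88])
def FK(j):
    p,T=fk(j,KK); T=T.copy(); T[:,:2]*=-1; return p,T
def IK(p,T,seed):
    def f(j):
        P,M=FK(j); return np.concatenate([(P-p)/100,(M-T).ravel()])
    r=least_squares(f,np.clip(seed,LO+1e-3,HI-1e-3),bounds=(LO,HI)); return r.x,np.abs(r.fun).max()
def tgt(th,a,off,yaw=YAW):  # TCP = knob+off*axis
    ph=np.radians(202.2)-th; c,s=np.cos(yaw),np.sin(yaw)
    X=70+194*np.cos(ph); Z=130.4+194*np.sin(ph)
    ax=np.array([np.cos(a)*c,np.cos(a)*s,-np.sin(a)]); y=np.array([s,-c,0])
    return np.array([C[0]+X*c,C[1]+X*s,Z])+off*ax, np.c_[np.cross(y,ax),y,ax]
E
python3 - <<'E'
from kin import *
for a in (20,30,45,55,60):
  for seed in ([.1,-.1,2.3,.5,.5,.8],[.3,-.1,2.2,3,.5,-1.5]):
    j=seed
    for th in (0,35,70,105,112):
        p,T=tgt(np.radians(th),np.radians(a),12); j,e=IK(p,T,j); print(a,th,j.round(2),round(e,3))
E
```

```text
20 0 [ 0.15  0.67  2.48  2.9   1.22 -1.57] 0.0
20 35 [ 0.14  0.15  2.5   2.79  0.75 -1.4 ] 0.0
20 70 [ 0.2  -0.03  2.25  2.56  0.35 -1.09] 0.0
20 105 [ 0.25  0.13  1.92  2.33  0.19 -0.82] 0.0
20 112 [ 0.26  0.18  1.86  2.31  0.17 -0.79] 0.0
20 0 [ 0.15  0.67  2.48  2.9   1.22 -1.57] 0.0
20 35 [ 0.14  0.15  2.5   2.79  0.75 -1.4 ] 0.0
20 70 [ 0.2  -0.03  2.25  2.56  0.35 -1.09] 0.0
20 105 [ 0.25  0.13  1.92  2.33  0.19 -0.82] 0.0
20 112 [ 0.26  0.18  1.86  2.31  0.17 -0.79] 0.0
30 0 [ 0.17  0.48  2.44  2.88  0.83 -1.51] 0.0
30 35 [ 0.16  0.03  2.41  2.59  0.39 -1.17] 0.0
30 70 [ 0.21 -0.06  2.14  1.42  0.16  0.06] 0.0
30 105 [0.26 0.12 1.81 0.62 0.21 0.89] 0.0
30 112 [0.26 0.17 1.75 0.56 0.21 0.96] 0.0
30 0 [ 0.17  0.48  2.44  2.88  0.83 -1.51] 0.0
30 35 [ 0.16  0.03  2.41  2.59  0.39 -1.17] 0.0
30 70 [ 0.21 -0.06  2.14  1.42  0.16  0.06] 0.0
30 105 [0.26 0.12 1.81 0.62 0.21 0.89] 0.0
30 112 [0.26 0.17 1.75 0.56 0.21 0.96] 0.0
45 0 [ 0.21  0.32  2.31  2.67  0.3  -1.25] 0.0
45 35 [ 0.2  -0.02  2.24  0.76  0.2   0.68] 0.0
45 70 [ 0.23 -0.03  1.95  0.26  0.46  1.22] 0.0
45 105 [0.27 0.17
[... 441 characters left out ...]
1.44 0.09 0.86 1.42] 0.0
55 112 [0.29 0.29 1.37 0.08 0.88 1.43] 0.0
55 0 [0.23 0.29 2.2  1.08 0.11 0.35] 0.0
55 35 [0.22 0.01 2.11 0.24 0.43 1.21] 0.0
55 70 [0.25 0.02 1.81 0.13 0.71 1.35] 0.0
55 105 [0.28 0.23 1.44 0.09 0.86 1.42] 0.0
55 112 [0.29 0.29 1.37 0.08 0.88 1.43] 0.0
60 0 [0.24 0.29 2.13 0.38 0.21 1.06] 0.0
60 35 [0.23 0.04 2.04 0.16 0.55 1.3 ] 0.0
60 70 [0.26 0.06 1.73 0.09 0.83 1.39] 0.0
60 105 [0.28 0.28 1.35 0.07 0.99 1.44] 0.0
60 112 [0.29 0.33 1.28 0.06 1.01 1.45] 0.0
60 0 [0.24 0.29 2.13 0.38 0.21 1.06] 0.0
60 35 [0.23 0.04 2.04 0.16 0.55 1.3 ] 0.0
60 70 [0.26 0.06 1.73 0.09 0.83 1.39] 0.0
60 105 [0.28 0.28 1.35 0.07 0.99 1.44] 0.0
60 112 [0.29 0.33 1.28 0.06 1.01 1.45] 0.0
```

Request:
play_rows:
  plan:
    - [8, 1.7, -15, 0, 0, -0.01, 0.5]
    - [8, 1.7, -15, 0, 0, -0.01, 0.5]
    - [8, 1.7, -15, 0, 0, -0.01, 0.5]
    - [8, 1.7, -15, 0, 0, 0, 0.5]
    - [0, 0, 0, 0, 0, 0, 0.5]

```text
time_s: 2.65
eef_pos: [409.2, 237.7, 109.0]
ee_rot: [-0.092, 0.9, 0.188, 0.382]
force: [-0.9, 0.9, -0.1]
grip_width: 0.751
```

```bash
python3 -c "
from h import *
rep()"
```

```text
p [409.2 237.7 109. ] knob in tool [-10.2   5.3  63.8] ax [ 0.652  0.309 -0.692] y [ 0.409 -0.912 -0.022] [ 0.14  0.04  2.41  1.97  0.24 -0.59] [-0.9  0.9 -0.1]
```

Request:
play_rows:
  plan:
    - [6, 1.5, -9, 0, 0, -0.01, 0.5]
    - [6, 1.5, -9, 0, 0, -0.01, 0.5]
    - [6, 1.5, -9, 0, 0, 0, 0.5]
    - [6, 1.5, -9, 0, 0, 0, 0.5]
    - [6, 1.5, -9, 0, 0, 0, 0.5]

```text
time_s: 3.07
eef_pos: [440.3, 247.9, 68.9]
ee_rot: [-0.093, 0.9, 0.18, 0.386]
force: [1.0, 0.1, -0.2]
grip_width: 0.754
```

```bash
python3 -c "
from h import *
rep()
c=snap('wrist','w2')
p,M=tool(); print(proj(c,K))
cv2.imwrite('pics/w2v.png',c['img'][100:400,120:520])"
```

```text
p [440.3 247.9  68.9] knob in tool [-4.   1.  12.5] ax [ 0.661  0.306 -0.685] y [ 0.396 -0.918 -0.028] [ 0.17  0.24  2.37  2.49  0.32 -1.09] [ 1.   0.1 -0.2]
[321.11210021 235.26838653]
```

View pics/w2v.png

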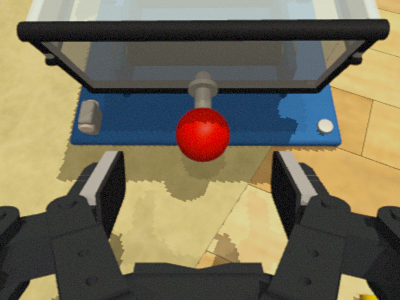

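Request:
play_rows:
  plan:
    - [5, 1.9, -7, 0, 0, 0, 0.5]
    - [5, 1.9, -7, 0, 0, 0, 0.5]
    - [5, 1.9, -7, 0, 0, 0, 0.5]
    - [0, 0, 0, 0, 0, 0, -0.3]
    - [0, 0, 0, 0, 0, 0, -0.6]
  grip_force: 30

```text
time_s: 3.53
eef_pos: [455.9, 256.9, 51.2]
ee_rot: [-0.099, 0.899, 0.181, 0.386]
force: [0.5, -0.1, -0.4]
grip_width: 0.479
```

Request:
play_rows:
  plan:
    - [0, 0, 0, 0, 0, 0, -1]
    - [0, 0, 0, 0, 0, 0, -1]
    - [0, 0, 0, 0, 0, 0, -1]

```text
time_s: 3.78
eef_pos: [455.4, 257.5, 53.7]
ee_rot: [-0.101, 0.898, 0.182, 0.387]
force: [-0.3, -0.3, -0.1]
grip_width: 0.039
```

```bash
python3 -c "
from h import *
rep()"
```

```text
p [455.4 257.5  53.7] knob in tool [ -4.9   3.2 -10.9] ax [ 0.66   0.321 -0.68 ] y [ 0.404 -0.914 -0.04 ] [ 0.17  0.32  2.33  2.55  0.37 -1.15] [-0.3 -0.3 -0.1]
```

```bash
python3 -c "
from h import *
rep()
c=snap('wrist','w3')
print(proj(c,K))
cv2.imwrite('pics/w3v.png',c['img'][60:400,120:520])"
```

```text
p [455.4 257.5  53.7] knob in tool [ -4.9   3.2 -10.9] ax [ 0.66   0.321 -0.68 ] y [ 0.404 -0.914 -0.04 ] [ 0.17  0.32  2.33  2.55  0.37 -1.15] [-0.3 -0.3 -0.1]
[325.81245682 253.85501264]
```

View pics/w3v.png

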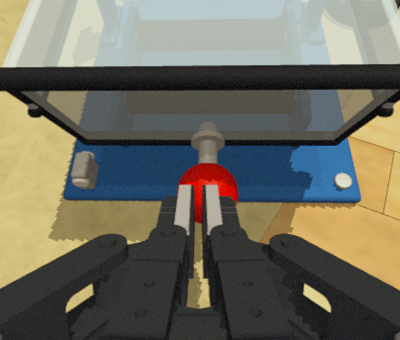

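The fingers shut fully on the near upper side of the ball, with the knob at crop (208,193) below and beyond them. I'll reopen, go lower and deeper, then retry.

Request:
play_rows:
  plan:
    - [0, 0, 1, 0, 0, 0, 0.4]
    - [0, 0, 1, 0, 0, 0, 0.4]
    - [0, 0, 0, 0, 0, 0, 0.4]
    - [0, 0, 0, 0, 0, 0, 0.4]
    - [0, 0, 0, 0, 0, 0, 0.4]

```text
time_s: 4.25
eef_pos: [455.2, 257.6, 56.6]
ee_rot: [-0.101, 0.898, 0.182, 0.388]
force: [-0.7, -0.2, 0.6]
grip_width: 0.694
```

Request:
play_rows:
  plan:
    - [2, -0.5, -5, 0, 0, 0, 0.4]
    - [2, -0.5, -5, 0, 0, 0, 0.4]
    - [0, 0, 0, 0, 0, 0, 0.4]

```text
time_s: 4.5
eef_pos: [459.7, 256.5, 45.8]
ee_rot: [-0.101, 0.898, 0.182, 0.388]
force: [0.7, -0.0, 0.0]
grip_width: 0.696
```

```bash
python3 -c "
from h import *
rep();print(sense()['grip_width'])"
```

```text
p [459.7 256.5  45.8] knob in tool [ -1.6   0.3 -18.8] ax [ 0.66   0.322 -0.679] y [ 0.404 -0.914 -0.04 ] [ 0.17  0.35  2.33  2.57  0.4  -1.18] [ 0.7 -0.   0. ]
0.6963721170038748
```

Request:
play_rows:
  plan:
    - [-1, 0, -1, 0, 0, 0, 0]
    - [0, 0, 0, 0, 0, 0, -0.3]
    - [0, 0, 0, 0, 0, 0, -0.5]
    - [0, 0, 0, 0, 0, 0, -0.5]
    - [0, 0, 0, 0, 0, 0, -0.5]

```text
time_s: 4.92
eef_pos: [458.3, 256.3, 43.5]
ee_rot: [-0.101, 0.898, 0.182, 0.387]
force: [0.9, -0.0, -0.6]
grip_width: 0.247
```

```bash
python3 -c "
from h import *
rep();print(sense()['grip_width'])"
```

```text
p [458.3 256.3  43.5] knob in tool [  0.9   0.6 -19.4] ax [ 0.659  0.322 -0.68 ] y [ 0.404 -0.914 -0.04 ] [ 0.17  0.35  2.33  2.58  0.4  -1.19] [ 0.9 -0.  -0.6]
0.2470262855488376
```

Request:
play_rows:
  plan:
    - [0, 0, 0, 0, 0, 0, -0.8]
    - [0, 0, 0, 0, 0, 0, -0.8]

```text
time_s: 5.08
eef_pos: [458.1, 255.2, 43.9]
ee_rot: [-0.1, 0.899, 0.18, 0.387]
force: [-16.5, -4.0, 18.3]
grip_width: 0.097
```

```bash
python3 -c "
from h import *
rep();print(sense()['grip_width'])
c=snap('wrist','w4')
print(proj(c,K))
p,M=tool()
for o in ([0,0,0],[0,0,-19],[0,10,-19],[0,-10,-19],[0,42,-13],[0,-42,-13]): print(o,proj(c,p+M@np.array(o)).round())
cv2.imwrite('pics/w4v.png',cv2.resize(c['img'][160:400,200:460],None,fx=2.5,fy=2.5))"
```

```text
p [458.1 255.2  43.9] knob in tool [  1.1  -0.3 -18.6] ax [ 0.66   0.319 -0.68 ] y [ 0.401 -0.915 -0.041] [ 0.17  0.35  2.33  2.59  0.4  -1.19] [-16.5  -4.   18.3]
0.09655159919261042
[319.24860286 249.4931691 ]
[0, 0, 0] [319. 237.]
[0, 0, -19] [319. 252.]
[0, 10, -19] [340. 252.]
[0, -10, -19] [299. 252.]
[0, 42, -13] [401. 247.]
[0, -42, -13] [238. 247.]
```

View pics/w4v.png

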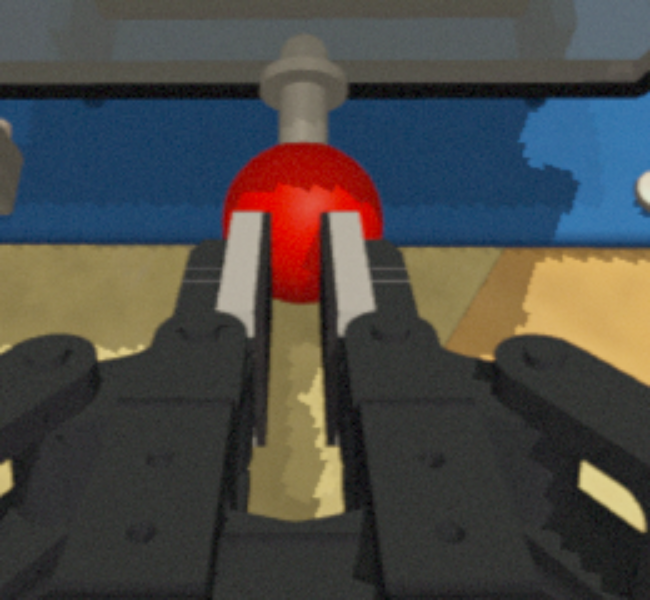

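```bash
python3 - <<'E'
from h import *
from scipy.optimize import least_squares
obs=[]
for n in ('w1','w2','w3','w4'):
    c=load(n); h=cv2.cvtColor(c['img'],cv2.COLOR_BGR2HSV); m=(((h[...,0]<6)|(h[...,0]>174))&(h[...,1]>180)&(h[...,2]>60)).astype(np.uint8)
    k=proj(c,K).astype(int); m[:k[1]-60]=0; m[k[1]+60:]=0; m[:,:k[0]-60]=0; m[:,k[0]+60:]=0
    P=cv2.findContours(m,0,1)[0]; P=max(P,key=cv2.contourArea); (u,v),r=cv2.minEnclosingCircle(P)
    Z=c['fx']*16/r; o,d=ray(c,u,v); print(n,(u,v,r),'depth',Z,'pt',(o+d*Z).round(1),'K depth',-(c['world_to_cam']@np.append(K,1))[2], 'viewdir',(d/np.linalg.norm(d)).round(2))
    obs.append((c,u,v))
r=least_squares(lambda p:np.concatenate([proj(c,p)-[u,v] for c,u,v in obs]),K); print(r.x,r.fun.round(1))
c=load('w4');p,M=tool(); T=np.linalg.inv(c['world_to_cam']);print('cam in tool',(M.T@(T[:3,3]-p)).round(1),(M.T@T[:3,:3]).round(2).tolist())
E
```

```text
w1 (308.3187255859375, 210.1491241455078, 14.24300765991211) depth 388.04738232415013 pt [451.6 251.3  48.7] K depth 377.81134088558406 viewdir [ 0.4   0.21 -0.89]
w2 (322.2206726074219, 234.05044555664062, 26.977296829223633) depth 204.87456077751028 pt [448.  249.8  56. ] K depth 202.98368607575603 viewdir [ 0.38  0.18 -0.91]
w3 (327.2105712890625, 252.6879119873047, 30.45092010498047) depth 181.50393550662326 pt [447.4 249.5  57. ] K depth 180.73942994189466 viewdir [ 0.34  0.16 -0.93]
w4 (320.5, 248.35484313964844, 32.11966323852539) depth 172.07409049739013 pt [447.2 249.5  57.3] K depth 171.70894790318832 viewdir [ 0.34  0.18 -0.92]
[446.18878063 248.88378887  60.27406778] [-0.3  0.1  0.1  0.  -0.   0.1  0.1 -0.1]
cam in tool [  73.    -0.9 -176.3] [[-0.0, 0.96, 0.28], [1.0, 0.0, -0.0], [-0.0, 0.28, -0.96]]
```

```bash
python3 - <<'E'
from h import *
c=load('w4');p,M=tool()
for x in (11,0,-11):
  for z in (10,0,-10,-20,-40,-60): print(x,z,((proj(c,p+M@np.array([x,8,z]))-[200,160])*2.5).round())
c=load('w2');print(c['fx'])
E
```

```text
11 10 [333. 131.]
11 0 [335. 146.]
11 -10 [337. 162.]
11 -20 [340. 180.]
11 -40 [346. 223.]
11 -60 [354. 279.]
0 10 [333. 176.]
0 0 [335. 193.]
0 -10 [337. 211.]
0 -20 [339. 232.]
0 -40 [345. 281.]
0 -60 [352. 344.]
-11 10 [332. 220.]
-11 0 [334. 239.]
-11 -10 [336. 259.]
-11 -20 [338. 282.]
-11 -40 [344. 336.]
-11 -60 [351. 405.]
345.43511492823205
```

Both the ~25 N purely axial force and the occlusion show that the fingertips sit in front of the ball, so the real tips are well behind the nominal TCP. I'll open and advance along the axis, checking force as I go.

Request:
play_rows:
  plan:
    - [0, 0, 0, 0, 0, 0, 0.4]
    - [0, 0, 0, 0, 0, 0, 0.4]
    - [0, 0, 0, 0, 0, 0, 0.4]
    - [0, 0, 0, 0, 0, 0, 0.4]
    - [0, 0, 0, 0, 0, 0, 0.4]

```text
time_s: 5.55
eef_pos: [457.8, 255.5, 44.8]
ee_rot: [-0.1, 0.898, 0.18, 0.388]
force: [-0.4, 0.1, 0.9]
grip_width: 0.698
```

Request:
play_rows:
  plan:
    - [5, 2, -6, 0, 0, 0, 0.4]
    - [5, 2, -6, 0, 0, 0, 0.4]
    - [0, 0, 0, 0, 0, 0, 0.4]

```text
time_s: 5.8
eef_pos: [468.7, 259.7, 32.5]
ee_rot: [-0.1, 0.898, 0.18, 0.388]
force: [0.5, -0.1, -0.6]
grip_width: 0.702
```

```bash
python3 -c "
from h import *
rep();print(sense()['grip_width'])
c=snap('wrist','w5')
cv2.imwrite('pics/w5v.png',cv2.resize(c['img'][160:400,200:460],None,fx=2,fy=2))"
```

```text
p [468.7 259.7  32.5] knob in tool [  1.7  -0.9 -34.8] ax [ 0.661  0.32  -0.679] y [ 0.402 -0.915 -0.04 ] [ 0.18  0.4   2.31  2.63  0.42 -1.23] [ 0.5 -0.1 -0.6]
0.7020295122929782
```

View pics/w5v.png

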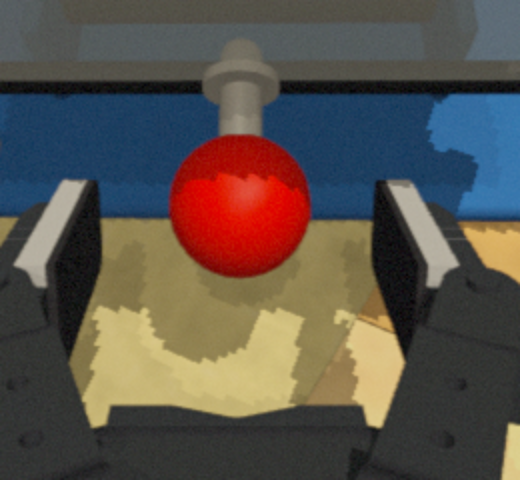

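The ball is at crop (240,205), centred between the pads, and the tips lie about 41 mm behind the nominal TCP. I'll advance about 18 mm more and close.

Request:
play_rows:
  plan:
    - [6, 3, -6, 0, 0, 0, 0.4]
    - [6, 3, -6, 0, 0, 0, 0.4]
    - [0, 0, 0, 0, 0, 0, 0]
    - [0, 0, 0, 0, 0, 0, -0.4]
    - [0, 0, 0, 0, 0, 0, -0.4]
  grip_force: 30

```text
time_s: 6.27
eef_pos: [480.2, 264.6, 20.2]
ee_rot: [-0.1, 0.899, 0.179, 0.387]
force: [1.8, -9.9, 2.9]
grip_width: 0.355
```

Request:
play_rows:
  plan:
    - [0, 0, 0, 0, 0, 0, -0.5]
    - [0, 0, 0, 0, 0, 0, -0.5]

```text
time_s: 6.43
eef_pos: [480.0, 264.3, 21.0]
ee_rot: [-0.1, 0.899, 0.179, 0.387]
force: [1.4, 3.2, -1.6]
grip_width: 0.352
```

```bash
python3 -c "
from h import *
rep();print(sense()['grip_width'])"
```

```text
p [480.  264.3  21. ] knob in tool [  1.8  -1.6 -51.6] ax [ 0.661  0.318 -0.68 ] y [ 0.398 -0.916 -0.041] [ 0.19  0.45  2.27  2.67  0.43 -1.26] [ 1.4  3.2 -1.6]
0.3517051549252714
```

```bash
cat > arc.py <<'E'
from kin import *
import sys
def go(step,n=5,start=None):
    p,M=tool(); kn=p+M@np.array([1.8,-1.6,-51.6]); c,s=np.cos(YAW),np.sin(YAW)
    d=kn-[C[0],C[1],130.4]; X=d[0]*c+d[1]*s-70; Y=-d[0]*s+d[1]*c; Z=d[2]
    th=202.2-np.degrees(np.arctan2(Z,X))%360
    print('th',round(th,1),'r',round(np.hypot(X,Z),1),'Y',round(Y,1),'ax',M[:,2].round(2),sense()['joints'].round(2),'F',sense()['force'].round(1),'gw',round(sense()['grip_width'],3))
    prev=kn
    for i in range(n):
        t=tgt(np.radians(th+step*(i+1)),.785,0)[0]; print((t-prev).round(1)); prev=t
go(float(sys.argv[1]))
E
python3 arc.py 5
```

```text
th 0.0 r 193.3 Y 0.0 ax [ 0.66  0.32 -0.68] [ 0.19  0.45  2.27  2.67  0.43 -1.26] F [ 1.4  3.2 -1.6] gw 0.352
[-5.8 -2.5 15.7]
[-4.  -1.7 16.4]
[-2.6 -1.1 16.7]
[-1.3 -0.5 16.9]
[ 0.1  0.  16.9]
```

Request:
play_rows:
  plan:
    - [-5.5, -2.3, 15.7, 0, 0, 0, -0.5]
    - [-4, -1.7, 16.4, 0, 0, 0, -0.5]
    - [-2.6, -1.1, 16.7, 0, 0, 0, -0.5]
    - [-1.3, -0.5, 16.9, 0, 0, 0, -0.5]
    - [0, 0, 16.9, 0, 0, 0, -0.5]

```text
time_s: 6.85
eef_pos: [465.7, 258.2, 103.9]
ee_rot: [-0.1, 0.899, 0.178, 0.387]
force: [3.5, 8.9, -2.5]
grip_width: 0.355
```

```bash
python3 arc.py 6
```

```text
th 25.1 r 194.7 Y -0.1 ax [ 0.66  0.32 -0.68] [ 0.17  0.18  2.28  2.11  0.23 -0.68] F [ 3.5  8.9 -2.5] gw 0.355
[ 2.6  1.2 20.2]
[ 3.9  1.6 19.9]
[ 5.8  2.4 19.3]
[ 7.6  3.2 18.6]
[ 9.4  3.9 17.6]
```

Request:
play_rows:
  plan:
    - [2.6, 1.2, 20.2, 0, 0, 0, -0.5]
    - [3.9, 1.6, 19.9, 0, 0, 0, -0.5]
    - [5.8, 2.4, 19.3, 0, 0, 0, -0.5]
    - [7.6, 3.2, 18.6, 0, 0, 0, -0.5]
    - [9.4, 3.9, 17.6, 0, 0, 0, -0.5]

```text
time_s: 7.27
eef_pos: [477.9, 263.6, 154.2]
ee_rot: [-0.1, 0.901, 0.178, 0.383]
force: [-12.9, -12.9, 3.5]
grip_width: 0.349
```

```bash
python3 arc.py 6
```

```text
th 40.7 r 190.8 Y 0.1 ax [ 0.65  0.32 -0.69] [0.18 0.09 2.19 1.22 0.21 0.23] F [-12.9 -12.9   3.5] gw 0.349
[ 4.1  1.6 19.9]
[ 8.7  3.6 18. ]
[10.4  4.3 16.9]
[11.9  5.  15.7]
[13.4  5.6 14.2]
```

Request:
play_rows:
  plan:
    - [0, 0, 12, 0, 0, 0, -0.5]
    - [5, 2, 13, 0, 0, 0, -0.5]
    - [6, 2.5, 12, 0, 0, 0, -0.5]
    - [7, 3, 11.5, 0, 0, 0, -0.5]
    - [8, 3.4, 11, 0, 0, 0, -0.5]

```text
time_s: 7.68
eef_pos: [501.3, 272.8, 213.9]
ee_rot: [-0.098, 0.902, 0.178, 0.38]
force: [2.9, 1.3, -3.4]
grip_width: 0.348
```

```bash
python3 arc.py 6
```

```text
th 60.0 r 196.7 Y -0.3 ax [ 0.65  0.31 -0.69] [0.2  0.03 2.04 0.58 0.32 0.9 ] F [ 2.9  1.3 -3.4] gw 0.348
[14.1  6.2 13.7]
[13.7  5.7 13.9]
[14.9  6.2 12.3]
[16.   6.7 10.5]
[17.   7.1  8.6]
```

Request:
play_rows:
  plan:
    - [14, 6, 13, 0, 0, 0, -0.5]
    - [13.7, 5.7, 13.5, 0, 0, 0, -0.5]
    - [15, 6.2, 12, 0, 0, 0, -0.5]
    - [16, 6.7, 10.5, 0, 0, 0, -0.5]
    - [17, 7.1, 8.6, 0, 0, 0, -0.5]

```text
time_s: 8.1
eef_pos: [575.5, 303.3, 274.5]
ee_rot: [-0.096, 0.903, 0.178, 0.379]
force: [0.1, -1.6, -1.8]
grip_width: 0.351
```

```bash
python3 arc.py 5
```

```text
th 89.7 r 196.2 Y -0.5 ax [ 0.65  0.31 -0.69] [0.24 0.14 1.75 0.32 0.48 1.2 ] F [ 0.1 -1.6 -1.8] gw 0.351
[15.3  6.9  3.7]
[15.1  6.3  4.4]
[15.4  6.4  2.9]
[15.6  6.5  1.5]
[15.6  6.5  0. ]
```

Request:
play_rows:
  plan:
    - [15.3, 6.5, 4, 0, 0, 0, -0.5]
    - [15.1, 6.3, 4, 0, 0, 0, -0.5]
    - [15.4, 6.4, 3, 0, 0, 0, -0.5]
    - [15.6, 6.5, 1.5, 0, 0, 0, -0.5]
    - [8, 3, 0, 0, 0, 0, -0.5]

```text
time_s: 8.52
eef_pos: [647.6, 332.8, 291.2]
ee_rot: [-0.096, 0.902, 0.177, 0.381]
force: [-2.0, 1.6, 3.1]
grip_width: 0.353
```

```bash
python3 arc.py 3
```

```text
th 113.0 r 197.9 Y -0.9 ax [ 0.65  0.31 -0.69] [0.26 0.3  1.51 0.24 0.55 1.29] F [-2.   1.6  3.1] gw 0.353
[ 9.   4.7 -4.3]
[ 9.3  3.9 -0.9]
[ 9.3  3.9 -1.5]
[ 9.2  3.8 -2. ]
[ 9.1  3.8 -2.5]
```

Request:
play_rows:
  plan:
    - [7, 3, -2, 0, 0, 0, -0.5]
    - [0, 0, 0, 0, 0, 0, 0]
    - [0, 0, 0, 0, 0, 0, 0.6]
    - [0, 0, 0, 0, 0, 0, 0.6]
    - [0, 0, 0, 0, 0, 0, 0.6]

```text
time_s: 8.93
eef_pos: [654.5, 335.7, 289.5]
ee_rot: [-0.095, 0.902, 0.177, 0.381]
force: [0.2, -0.7, -1.0]
grip_width: 0.802
```

Request:
play_rows:
  plan:
    - [-12, -5, 13, 0, 0, 0, 0.6]
    - [-20, -8.5, 20, 0, 0, 0, 0.6]
    - [-22, -9, 22, 0, 0, 0, 0.6]
    - [-22, -9, 22, 0, 0, 0, 0.6]
    - [-22, -9, 18, 0, 0, 0, 1]

```text
time_s: 9.35
eef_pos: [551.1, 292.9, 378.7]
ee_rot: [-0.094, 0.905, 0.177, 0.375]
force: [-0.2, -0.5, 0.6]
grip_width: 0.922
```

```bash
python3 - <<'E'
from h import *
rep()
c=snap('side','d1'); i=c['img']
cv2.imwrite('pics/d1c.png',cv2.resize(i[100:355,180:440],None,fx=2.3,fy=2.3,interpolation=cv2.INTER_CUBIC))
E
```

```text
p [551.1 292.9 378.7] knob in tool [-308.1   10.9  144.9] ax [ 0.645  0.304 -0.702] y [ 0.392 -0.919 -0.038] [0.23 0.02 1.6  0.22 0.75 1.31] [-0.2 -0.5  0.6]
```

View pics/d1c.png

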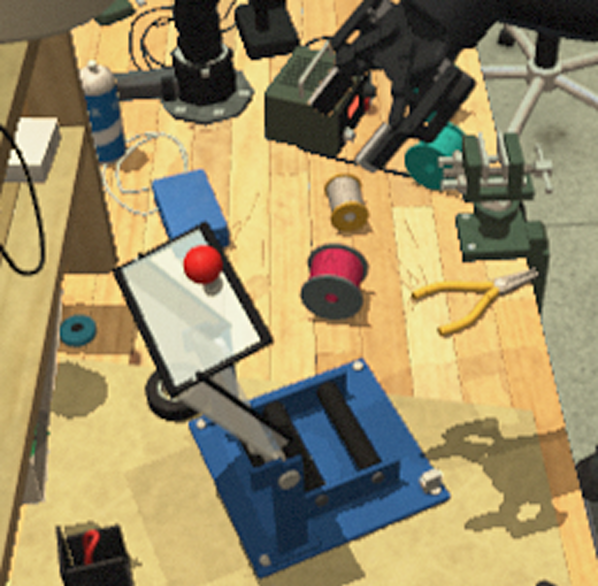

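The hood is open: in the crop the knob is at (203,264) and the hood leans back on its stop. The pink reel (335,281) and yellow reel (347,203) are undisturbed. Next I'll go above the pink reel.

Request:
play_rows:
  plan:
    - [-8, -36, 0, -0.043, 0.103, 0, 1]
    - [-8, -36, 0, -0.043, 0.103, 0, 1]
    - [-5, -30, -22, -0.043, 0.103, 0, 1]
    - [-5, -30, -22, -0.043, 0.103, 0, 1]
    - [-2, -25, -30, -0.043, 0.103, 0, 1]

```text
time_s: 9.82
eef_pos: [513.0, 133.0, 319.4]
ee_rot: [-0.04, 0.974, 0.19, 0.114]
force: [1.2, -0.2, -0.1]
grip_width: 0.999
```

Request:
play_rows:
  plan:
    - [0, -15, -35, -0.043, 0.103, 0, 1]
    - [0, -15, -35, -0.043, 0.103, 0, 1]
    - [0, -10, -35, 0, 0, -0.12, 1]
    - [0, -10, -25, 0, 0, -0.12, 1]
    - [0, -5, -20, 0, 0, -0.12, 1]

```text
time_s: 10.23
eef_pos: [511.9, 71.3, 162.8]
ee_rot: [-0.014, 1.0, 0.004, -0.0]
force: [0.2, -0.5, 0.3]
grip_width: 0.996
```

Request:
play_rows:
  plan:
    - [0, 0, 0, 0, 0, -0.12, 1]
    - [0, 0, 0, 0, 0, -0.12, 1]
    - [0, 0, 0, 0, 0, -0.12, 1]
    - [0, 0, 0, 0, 0, -0.1, 1]
    - [0, 0, 0, 0, 0, 0, 1]

```text
time_s: 10.65
eef_pos: [506.6, 70.0, 155.8]
ee_rot: [-0.015, 0.972, -0.237, -0.003]
force: [-0.4, -0.3, 0.1]
grip_width: 0.999
```

```bash
python3 - <<'E'
from h import *
rep()
c=snap('wrist','w6'); cv2.imwrite('pics/w6v.png',c['img'])
h=cv2.cvtColor(c['img'],cv2.COLOR_BGR2HSV); m=((h[...,0]>155)&(h[...,0]<178)&(h[...,1]>120)&(h[...,2]>60)).astype(np.uint8)
P=max(cv2.findContours(m,0,1)[0],key=cv2.contourArea); print(cv2.minAreaRect(P),cv2.contourArea(P))
print(proj(c,(521,67,36)))
E
```

```text
p [506.6  70.  155.8] knob in tool [-134.8 -129.3  103.7] ax [ 0.    0.03 -1.  ] y [-0.46  -0.888 -0.027] [-0.11  0.32  1.61  0.03  1.22  1.93] [-0.4 -0.3  0.1]
((307.51885986328125, 163.5660400390625), (68.95498657226562, 61.94960403442383), 74.05460357666016) 3951.5
[317.74219941 165.23109289]
```

View pics/w6v.png

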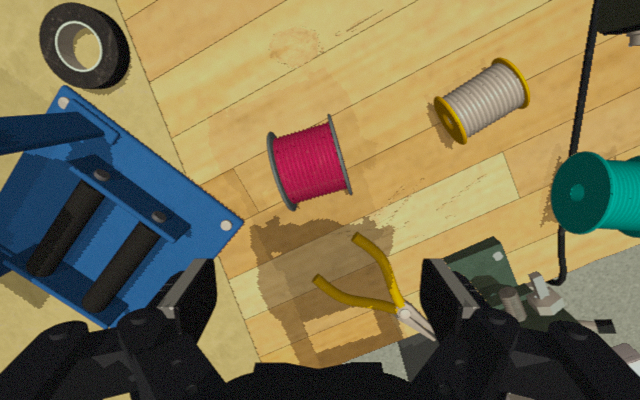

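```bash
python3 - <<'E'
from h import *
c=load('w6');p,M=tool()
A=atz(c,280,171,45);B=atz(c,342,155,45);m=(A+B)/2;d=B-A
print('z45',A.round(1),B.round(1),m.round(1),np.linalg.norm(d),'az',np.degrees(np.arctan2(d[1],d[0])),'tool y az',np.degrees(np.arctan2(M[1,1],M[0,1])))
# fit cylinder: 4 rim silhouette points: flange ends
from scipy.optimize import least_squares
T=np.linalg.inv(c['world_to_cam']);cam=T[:3,3]
def res(q):
    x,y,t=q; a=np.array([np.cos(t),np.sin(t),0]); n=np.array([-a[1],a[0],0]); out=[]
    ph=np.linspace(0,2*np.pi,180)
    for s,ends in((-27.5,((268,133),(292,209))),(27.5,((332,116),(352,193)))):
        pts=np.array([proj(c,np.array([x,y,36])+s*a+36*(np.cos(f)*n+np.sin(f)*np.array([0,0,1]))) for f in ph])
        # extremes along v
        out+=list(pts[pts[:,1].argmin()]-ends[0])+list(pts[pts[:,1].argmax()]-ends[1])
    return np.array(out)
best=min((least_squares(res,[m[0],m[1],np.arctan2(d[1],d[0])+k],diff_step=1e-3) for k in(-.1,0,.1)),key=lambda r:r.cost)
print(best.x,np.degrees(best.x[2]),best.fun.round(1))
# refit dereeler from d1
f=lambda u,v:(180+u/2.3,100+v/2.3); s=load('d1')
O=[(('f',-100),f(362,362)),(('f',100),f(449,490)),(('b',100),f(262,575)),(('b',-100),f(191,425))]
def P(q,p):
    x,y,t=q; X={'b':112,'f':-93}[p[0]]; Y=p[1]
    return np.array([x+X*np.cos(t)-Y*np.sin(t),y+X*np.sin(t)+Y*np.cos(t),10.4])
r=least_squares(lambda q:np.concatenate([proj(s,P(q,a))-np.array(o) for a,o in O]),[547,292,.39]);print(r.x,r.fun.round(1))
E
```

```text
z45 [532.7  96.8  45. ] [521.  44.  45.] [526.8  70.4  45. ] 54.116139783795276 az -102.50952286055207 tool y az -117.08690697538282
[525.03580043  71.22588517  -1.76634898] -101.20434165466298 [ 0.9 -1.4 -0.5  2.5 -1.3 -2.8  0.8  2.1]
[5.45992387e+02 2.90482885e+02 4.04778092e-01] [ 0.1 -3.   2.1  1.6 -0.2  1.2 -2.  -1. ]
```

Request:
play_rows:
  plan:
    - [6, 0.5, -24, -0.01, 0, 0.09, 1]
    - [6, 0.5, -24, -0.01, 0, 0.09, 1]
    - [6, 0, -24, -0.01, 0, 0.08, 1]
    - [1, 0, -24, 0, 0, 0, 1]
    - [0, 0, -20, 0, 0, 0, 1]

```text
time_s: 11.12
eef_pos: [528.9, 71.0, 41.3]
ee_rot: [0.001, 0.996, -0.089, 0.005]
force: [-0.2, -0.7, 0.2]
grip_width: 0.999
```

Request:
play_rows:
  plan:
    - [0, 0, 0, 0, 0, 0, 1]

```text
time_s: 11.2
eef_pos: [526.7, 71.1, 38.0]
ee_rot: [0.001, 0.996, -0.088, 0.002]
force: [-0.1, -0.3, -0.2]
grip_width: 1.006
```

```bash
python3 - <<'E'
from h import *
rep()
c=snap('wrist','w7'); cv2.imwrite('pics/w7v.png',c['img'])
for z in (0,36,72): print(proj(c,(526,71,z)).round())
E
```

```text
p [526.7  71.1  38. ] knob in tool [-110.2 -161.9  -19.9] ax [ 0.003 -0.001 -1.   ] y [-0.175 -0.985  0.001] [-0.09  0.51  1.67 -0.    0.96  1.66] [-0.1 -0.3 -0.2]
[319. 213.]
[320. 234.]
[320. 263.]
```

View pics/w7v.png

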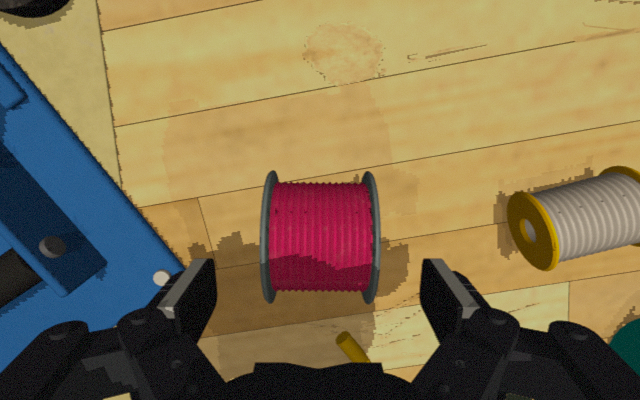

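Request:
play_rows:
  plan:
    - [0, 0, -15, 0, 0, 0, 1]
    - [0, 0, -15, 0, 0, 0, 1]
    - [0, 0, -12, 0, 0, 0, 1]
    - [0, 0, -8, 0, 0, 0, 1]
    - [0, 0, 0, 0, 0, 0, 1]

```text
time_s: 11.67
eef_pos: [531.9, 70.8, -4.1]
ee_rot: [0.001, 0.996, -0.084, 0.009]
force: [0.4, 0.4, -1.8]
grip_width: 0.995
```

```bash
python3 -c "
from h import *
rep()"
```

```text
p [531.9  70.8  -4.1] knob in tool [-113.1 -162.3  -63.4] ax [ 0.017 -0.003 -1.   ] y [-0.167 -0.986 -0.   ] [-0.09  0.58  1.69 -0.    0.86  1.65] [ 0.4  0.4 -1.8]
```

Request:
play_rows:
  plan:
    - [-4, 0, -6, 0, 0.015, 0, 1]
    - [-1, 0, -4, 0, 0, 0, 1]
    - [0, 0, 0, 0, 0, 0, 1]

```text
time_s: 11.92
eef_pos: [528.2, 70.7, -11.8]
ee_rot: [0.001, 0.997, -0.083, 0.003]
force: [-1.2, -0.2, -0.1]
grip_width: 1.001
```

```bash
python3 -c "
from h import *
rep()"
```

```text
p [528.2  70.7 -11.8] knob in tool [-109.8 -163.   -70.1] ax [ 0.005 -0.003 -1.   ] y [-0.165 -0.986  0.002] [-0.09  0.59  1.7  -0.    0.85  1.65] [-1.2 -0.2 -0.1]
```

Now close on the end faces.

Request:
play_rows:
  plan:
    - [-1, 0, -2, 0, 0, 0, 0.5]
    - [0, 0, 0, 0, 0, 0, 0.3]
    - [0, 0, 0, 0, 0, 0, 0]
    - [0, 0, 0, 0, 0, 0, 0]
    - [0, 0, 0, 0, 0, 0, 0]
  grip_force: 45

```text
time_s: 12.33
eef_pos: [527.8, 70.7, -12.6]
ee_rot: [0.001, 0.997, -0.082, 0.004]
force: [0.8, 0.4, -2.7]
grip_width: 0.639
```

Request:
play_rows:
  plan:
    - [0, 0, 10, 0, 0, 0, 0]
    - [0, 0, 15, 0, 0, 0, 0]
    - [0, 0, 15, 0, 0, 0, 0]

```text
time_s: 12.58
eef_pos: [524.7, 70.9, 26.1]
ee_rot: [0.001, 0.997, -0.082, -0.001]
force: [0.6, 0.6, -4.0]
grip_width: 0.639
```

```bash
python3 - <<'E'
from h import *
rep();print(sense()['grip_width'])
c=snap('wrist','w8'); h=cv2.cvtColor(c['img'],cv2.COLOR_BGR2HSV); m=((h[...,0]>155)&(h[...,0]<178)&(h[...,1]>120)&(h[...,2]>60)).astype(np.uint8)
P=max(cv2.findContours(m,0,1)[0],key=cv2.contourArea); print(cv2.minAreaRect(P),cv2.contourArea(P))
cv2.imwrite('pics/w8v.png',c['img'])
E
```

```text
p [524.7  70.9  26.1] knob in tool [-106.7 -163.5  -31.6] ax [-0.002 -0.002 -1.   ] y [-0.164 -0.986  0.003] [-0.09  0.52  1.68 -0.    0.94  1.65] [ 0.6  0.6 -4. ]
0.6388251184753775
((319.0, 287.5), (151.0, 148.0), 90.0) 20773.5
```

Request:
play_rows:
  plan:
    - [0, 0, 30, 0, 0, 0, 0]
    - [0, 0, 30, 0, 0, 0, 0]
    - [0, 0, 30, 0, 0, 0, 0]
    - [0, 15, 0, 0, 0, 0.08, 0]
    - [0, 25, 0, 0, 0, 0.08, 0]

```text
time_s: 13.05
eef_pos: [525.3, 108.6, 124.2]
ee_rot: [0.002, 1.0, -0.003, 0.001]
force: [0.8, 1.2, -5.4]
grip_width: 0.637
```

Request:
play_rows:
  plan:
    - [2, 28, 0, 0, 0, 0.08, 0]
    - [2, 28, 0, 0, 0, 0.08, 0]
    - [2, 28, 0, 0, 0, 0.08, 0]
    - [2, 28, 0, 0, 0, 0.08, 0]
    - [2, 20, 0, 0, 0, 0.08, 0]

```text
time_s: 13.47
eef_pos: [534.4, 246.1, 125.6]
ee_rot: [0.002, 0.979, 0.204, 0.002]
force: [0.2, -1.2, -4.2]
grip_width: 0.644
```

```bash
cat > pl.py <<'E'
from h import *
p,M=tool(); m=p+M@np.array([0,0,-48.6]); yaw=.40; C2=np.array([546.5,291,73.9])
c,s=np.cos(yaw),np.sin(yaw); d=C2-m
print('mid',m.round(1),'need world',d.round(1),'in dereeler',(d[0]*c+d[1]*s).round(1),(-d[0]*s+d[1]*c).round(1))
a=M[:,1]; print('yaw err',(np.arctan2(-a[0],a[1])-(yaw+np.pi)+np.pi)%(2*np.pi)-np.pi,'ax',M[:,2].round(3),'y',a.round(3),sense()['force'].round(1),round(sense()['grip_width'],3),sense()['time_s'])
E
python3 pl.py
```

```text
mid [534.1 246.2 174.2] need world [  12.4   44.8 -100.3] in dereeler 28.8 36.5
yaw err 0.011544763653460244 ax [ 0.006 -0.002 -1.   ] y [ 0.4   -0.916  0.004] [ 0.2 -1.2 -4.2] 0.644 13.4667
```

Request:
play_rows:
  plan:
    - [8, 16, -15, 0.039, -0.092, 0, 0]
    - [8, 16, -15, 0.039, -0.092, 0, 0]
    - [6, 16, -15, 0, 0, 0, 0]
    - [0, 0, 0, 0, 0, 0, 0]

```text
time_s: 13.8
eef_pos: [554.7, 300.4, 78.0]
ee_rot: [-0.019, 0.973, 0.208, 0.103]
force: [0.3, 0.9, -4.4]
grip_width: 0.638
```

```bash
python3 pl.py; python3 - <<'E'
from h import *
c=snap('side','d2'); i=c['img']
cv2.imwrite('pics/d2c.png',cv2.resize(i[150:350,220:420],None,fx=3,fy=3,interpolation=cv2.INTER_CUBIC))
E
```

```text
mid [545.3 296.6 125.5] need world [  1.2  -5.6 -51.6] in dereeler -1.1 -5.6
yaw err 0.020492155477873197 ax [ 0.193  0.08  -0.978] y [ 0.408 -0.913  0.006] [ 0.3  0.9 -4.4] 0.638 13.8
```

View pics/d2c.png

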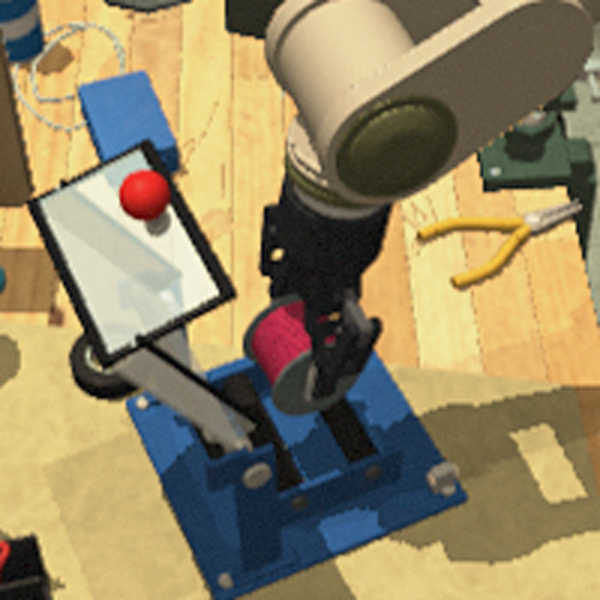

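```bash
python3 - <<'E'
from h import *
c=load('d2');p,M=tool(); a=-M[:,1]
for off in (0,12):
  m=p+M@np.array([-off if 0 else 0,0,-48.6])+off*np.array([.92,.39,0])
  n=np.cross(a,[0,0,1])
  for s in(27.5,-27.5):
    pts=np.array([(proj(c,m+s*a+36*(np.cos(f)*n+np.sin(f)*np.array([0,0,1])))-[220,150])*3 for f in np.linspace(0,6.28,90)])
    print(off,s,'ctr',((proj(c,m+s*a)-[220,150])*3).round(),'u',pts[:,0].min().round(),pts[:,0].max().round(),'v',pts[:,1].min().round(),pts[:,1].max().round())
E
```

```text
0 27.5 ctr [317. 378.] u 271.0 362.0 v 341.0 414.0
0 -27.5 ctr [283. 325.] u 239.0 327.0 v 288.0 361.0
12 27.5 ctr [302. 384.] u 255.0 347.0 v 346.0 420.0
12 -27.5 ctr [269. 331.] u 223.0 313.0 v 294.0 367.0
```

The side view shows the reel held over the cradle. Its near flange has its left edge at 272 and bottom at 415, matching the predicted 271 and 414. The hood is open with the knob at (145,195). I'll lower the reel.

Request:
play_rows:
  plan:
    - [0.3, -1.5, -11, 0, 0, -0.015, 0]
    - [0.3, -1.5, -11, 0, 0, 0, 0]
    - [0.3, -1.5, -11, 0, 0, 0, 0]
    - [0.3, -1, -9, 0, 0, 0, 0]
    - [0, 0, 0, 0, 0, 0, 0]

```text
time_s: 14.27
eef_pos: [556.6, 291.2, 34.6]
ee_rot: [-0.017, 0.974, 0.199, 0.104]
force: [0.2, -0.9, -4.3]
grip_width: 0.639
```

```bash
python3 pl.py
```

```text
mid [547.1 287.5  82.1] need world [-0.6  3.5 -8.2] in dereeler 0.8 3.4
yaw err 0.001758065619678284 ax [ 0.195  0.075 -0.978] y [ 0.391 -0.92   0.007] [ 0.2 -0.9 -4.3] 0.639 14.2667
```

Request:
play_rows:
  plan:
    - [0, 0, -3, 0, 0, 0, 0]
    - [0, 0, -3, 0, 0, 0, 0]
    - [0, 0, -1.5, 0, 0, 0, 0]
    - [0, 0, 0, 0, 0, 0, 0]

```text
time_s: 14.6
eef_pos: [558.9, 291.1, 28.3]
ee_rot: [-0.018, 0.974, 0.198, 0.106]
force: [1.1, -1.2, -4.3]
grip_width: 0.638
```

```bash
python3 pl.py
```

```text
mid [549.2 287.4  75.8] need world [-2.7  3.6 -1.9] in dereeler -1.0 4.4
yaw err -0.0003558559030487629 ax [ 0.2    0.077 -0.977] y [ 0.389 -0.921  0.007] [ 1.1 -1.2 -4.3] 0.638 14.6
```

Request:
play_rows:
  plan:
    - [-1.5, 0, -2, 0, 0, 0, 0]
    - [-1, 0, -1.5, 0, 0, 0, 0]
    - [0, 0, 0, 0, 0, 0, 0]

```text
time_s: 14.85
eef_pos: [559.6, 291.4, 27.8]
ee_rot: [-0.018, 0.974, 0.198, 0.111]
force: [0.5, 0.5, -3.3]
grip_width: 0.633
```

```bash
python3 pl.py
```

```text
mid [549.5 287.6  75.2] need world [-3.   3.4 -1.3] in dereeler -1.4 4.3
yaw err -0.0004038362706229037 ax [ 0.209  0.078 -0.975] y [ 0.389 -0.921  0.009] [ 0.5  0.5 -3.3] 0.633 14.85
```

Request:
play_rows:
  plan:
    - [-3, 0, -4, 0, 0, 0, 0]
    - [0, 0, -3, 0, 0, 0, 0]
    - [0, 0, 0, 0, 0, 0, 0]

```text
time_s: 15.1
eef_pos: [561.4, 292.2, 27.4]
ee_rot: [-0.018, 0.973, 0.198, 0.118]
force: [0.3, 0.2, -4.5]
grip_width: 0.64
```

```bash
python3 pl.py
```

```text
mid [550.6 288.2  74.6] need world [-4.1  2.8 -0.7] in dereeler -2.7 4.1
yaw err 5.1359336415757184e-05 ax [ 0.222  0.081 -0.972] y [ 0.389 -0.921  0.012] [ 0.3  0.2 -4.5] 0.64 15.1
```

```bash
python3 -c "
from h import *
s=sense();print(s['joints'].round(3),s['tau'].round(1),s['dq'].round(3),s['wrist_torque'].round(2))"
```

```text
[0.288 0.598 1.573 0.022 0.732 1.443] [ -0.1 -52.6 -23.7   0.1  -0.9  -0. ] [ 0.002 -0.019  0.001  0.    -0.001  0.   ] [-0.08  0.24 -0.  ]
```

Request:
play_rows:
  plan:
    - [-4, -1, -6, -0.01, 0.025, 0, 0]
    - [-2, 0, -4, 0, 0, 0, 0]

```text
time_s: 15.27
eef_pos: [561.0, 292.2, 26.5]
ee_rot: [-0.015, 0.974, 0.198, 0.113]
force: [-10.8, -11.9, 31.4]
grip_width: 0.643
```

```bash
python3 pl.py;  python3 -c "
from h import *
s=sense();print(s['joints'].round(3),s['tau'].round(1),s['dq'].round(3),s['wrist_torque'].round(2))"
```

```text
mid [550.6 288.6  73.8] need world [-4.1  2.4  0.1] in dereeler -2.9 3.8
yaw err 0.0006045508120866572 ax [ 0.213  0.075 -0.974] y [ 0.39  -0.921  0.015] [-10.8 -11.9  31.4] 0.643 15.2667
[0.29  0.604 1.563 0.015 0.747 1.449] [  3.4 -32.4 -18.1   1.2  -1.9   0. ] [ 0.007 -0.039  0.082 -0.013 -0.161  0.009] [-1.26  1.01 -0.08]
```

Contact: 31 N upward with the reel's middle at 73.8 mm, so it rests on the rollers. I'll relax and release.

Request:
play_rows:
  plan:
    - [0, 0, 0, 0, 0, 0, 0]
    - [0, 0, 0, 0, 0, 0, 0.3]
    - [0, 0, 0, 0, 0, 0, 0.5]
    - [0, 0, 0, 0, 0, 0, 0.75]
    - [0, 0, 0, 0, 0, 0, 0.75]

```text
time_s: 15.68
eef_pos: [559.7, 292.0, 26.8]
ee_rot: [-0.015, 0.974, 0.199, 0.111]
force: [0.9, 0.8, 0.4]
grip_width: 0.874
```

Request:
play_rows:
  plan:
    - [0, 0, 0, 0, 0, 0, 0.75]
    - [-3, -1, 12, 0, 0, 0, 0.75]
    - [-5, -2, 22, 0, 0, 0, 0.75]
    - [-8, -3, 30, 0, 0, 0, 0.75]
    - [-15, -6, 35, 0, 0, 0, 0.75]

```text
time_s: 16.1
eef_pos: [523.7, 278.5, 121.5]
ee_rot: [-0.014, 0.974, 0.199, 0.103]
force: [1.0, 0.9, 0.1]
grip_width: 0.878
```

Request:
play_rows:
  plan:
    - [-25, -10, 30, 0, 0, 0, 0.75]
    - [-30, -10, 20, 0, 0, 0, 0.75]
    - [-30, -20, 0, 0, 0, 0, 0.75]
    - [-30, -25, 0, 0, 0, 0, 0.75]
    - [0, 0, 0, 0, 0, 0, 0.75]

```text
time_s: 16.52
eef_pos: [402.9, 211.9, 183.6]
ee_rot: [-0.015, 0.974, 0.2, 0.11]
force: [0.4, -0.6, 0.8]
grip_width: 0.878
```

```bash
python3 - <<'E'
from h import *
print(sense()['eef_pos'],sense()['force'],sense()['grip_width'])
c=snap('side','d3'); i=c['img']
m=np.array([546.5,291,73.9]); a=np.array([-.389,.921,0]); n=np.cross(a,[0,0,1]); big=cv2.resize(i[130:350,200:420],None,fx=2.7,fy=2.7,interpolation=cv2.INTER_CUBIC)
cv2.imwrite('pics/d3c.png',big)
for s in(27.5,-27.5):
    pts=np.array([(proj(c,m+s*a+36*(np.cos(f)*n+np.sin(f)*np.array([0,0,1])))-[200,130])*2.7 for f in np.linspace(0,6.28,90)])
    print(s,'u',pts[:,0].min().round(),pts[:,0].max().round(),'v',pts[:,1].min().round(),pts[:,1].max().round())
E
```

```text
[402.92904673 211.8541583  183.64514954] [ 0.36578569 -0.58958437  0.80894509] 0.8777668393259329
27.5 u 298.0 378.0 v 399.0 461.0
-27.5 u 271.0 349.0 v 352.0 413.0
```

No viewer pictures are left, so I'll check numerically.

Request:
play_rows:
  plan:
    - [0, 0, 0, 0, 0, 0, 0.75]
    - [0, 0, 0, 0, 0, 0, 0.75]
    - [0, 0, 0, 0, 0, 0, 0.75]

```text
time_s: 16.82
eef_pos: [407.0, 213.4, 186.3]
ee_rot: [-0.015, 0.973, 0.199, 0.113]
force: [-0.0, -0.3, 0.2]
grip_width: 0.879
```

```bash
python3 - <<'E'
from h import *
snap('side','d4')
def big(m): 
    P=max(cv2.findContours(m.astype(np.uint8),0,1)[0],key=cv2.contourArea); M=cv2.moments(P); return (round(M['m10']/M['m00'],1),round(M['m01']/M['m00'],1)),cv2.contourArea(P),cv2.boundingRect(P)
for n in('d0','d1','d2','d3','d4'):
    c=load(n); h=cv2.cvtColor(c['img'],cv2.COLOR_BGR2HSV); H,S,V=cv2.split(h)
    roi=np.zeros_like(H,bool); roi[150:340,230:420]=1
    try: print(n,'pink',big(roi&(H>160)&(H<176)&(S>120)&(V>60)))
    except Exception as e: print(n,'pink none')
    try: print(n,'knob',big(roi&((H<5)|(H>177))&(S>190)&(V>80)))
    except Exception as e: print(n,'knob none')
c=load('d4'); a=np.array([-.389,.921,0]); n=np.cross(a,[0,0,1])
# predicted pink silhouette (barrel r~30, between flanges)
for dx in (-10,0,10):
  for dy in(0,):
    m=np.array([546.5,291,73.9])+dx*np.array([.92,.39,0])
    print(dx,'mid top',proj(c,m+[0,0,30]).round(1),'mid',proj(c,m).round(1))
# flange/dark profile: gray row through reel
g=c['img'][int(130+380/2.7),int(200+250/2.7):int(200+400/2.7)]; print(g[::2].tolist())
E
```

```text
d0 pink ((326.5, 214.6), 211.0, (315, 208, 23, 17))
d0 knob none
d1 pink ((326.4, 214.6), 205.5, (315, 208, 23, 17))
d1 knob ((267.9, 214.5), 185.0, (260, 207, 17, 16))
d2 pink ((313.2, 262.4), 282.5, (304, 251, 20, 27))
d2 knob ((268.0, 214.5), 188.0, (260, 207, 17, 16))
d3 pink ((314.9, 273.2), 362.0, (303, 263, 28, 25))
d3 knob ((267.9, 214.6), 185.0, (260, 207, 17, 16))
d4 pink ((314.9, 273.3), 363.5, (303, 263, 28, 26))
d4 knob ((267.9, 214.6), 186.0, (260, 207, 17, 16))
-10 mid top [323.8 270.4] mid [324.1 278.9]
0 mid top [319.7 272. ] mid [320.1 280.5]
10 mid top [315.5 273.6] mid [316. 282.]
[[122, 197, 225], [124, 196, 227], [134, 176, 189], [143, 116, 90], [154, 99, 48], [72, 72, 72], [58, 57, 88], [69, 45, 179], [77, 46, 191], [81, 49, 205], [74, 43, 193], [80, 49, 202], [76, 47, 198], [79, 45, 202], [78, 50, 194], [74, 47, 191], [64, 36, 167], [63, 40, 158], [47, 24, 92], [64, 40, 14], [155, 104, 57], [148, 97, 52], [146, 98, 52], [153, 105, 62], [148, 101, 56], [149, 103, 58], [144, 97, 50], [143, 93, 58]]
```

```bash
python3 - <<'E'
from h import *
c=load('d4'); h=cv2.cvtColor(c['img'],cv2.COLOR_BGR2HSV); H,S,V=cv2.split(h)
pk=(H>158)&(H<178)&(S>100)&(V>40); roi=np.zeros_like(pk); roi[250:310,290:352]=1; pk&=roi
a0=np.array([-.389,.921,0])
def render(dx,dy,dz,t,R):
    a=cv2.Rodrigues(np.array([0,0,float(t)]))[0]@a0; n=np.cross(a,[0,0,1.]); m=np.array([546.5,291,73.9])+dx*np.array([.921,.389,0])+dy*a0+[0,0,dz]
    disc=lambda s,r:np.array([proj(c,m+s*a+r*(np.cos(f)*n+np.sin(f)*np.array([0,0,1]))) for f in np.linspace(0,6.28,60)])
    im=np.zeros(pk.shape,np.uint8); k=lambda P:(P*16).astype(np.int32)
    cv2.fillPoly(im,[k(cv2.convexHull(np.vstack([disc(-25,R),disc(25,R)]).astype(np.float32))[:,0])],1,shift=4)
    cv2.fillPoly(im,[k(disc(27.5,36)),],0,shift=4); cv2.fillPoly(im,[k(disc(24,36))],0,shift=4); return im.astype(bool)
best=sorted((1-(render(dx,dy,dz,t,R)&pk).sum()/(render(dx,dy,dz,t,R)|pk).sum(),dx,dy,dz,t,R) for dx in range(-12,13,3) for dy in range(-12,13,4) for dz in(-4,0,4,8) for t in(-.15,0,.15) for R in(28,31))[:6]
for b in best: print(b)
E
```

```text
(np.float64(0.09843400447427297), 3, 0, 4, 0, 28)
(np.float64(0.11776859504132231), 6, 4, 8, 0, 31)
(np.float64(0.12083333333333335), 0, -4, -4, 0, 31)
(np.float64(0.125), 3, -4, -4, 0, 31)
(np.float64(0.13186813186813184), 3, 4, 8, 0, 28)
(np.float64(0.13495575221238942), 6, 4, 8, 0, 28)
```

```bash
python3 -c "
from h import *
print(ctrl.finish_job(), sense()['time_s'])"
```

```text
the job is handed in; nothing more can be done
the job is handed in; nothing more can be done
```

I swung the hood past its balance point by the knob and let go, and it came to rest on its stop. I then gripped the pink reel on its end faces, lowered it onto the rollers and released it. The robot backed clear and I handed the job in at about 17 s; no verdict is reported.

**Last checks**
- **Hood:** the knob stayed at pixel (268, 214.5) in the side images from its release to the end, so the hood did not move.
- **Reel:** it was still between the last two side images. A silhouette fit put it about 3 mm from the cradle's middle along x, 0 mm along y and 4 mm above its nominal height, with no angle error. The fit was on 3–4 mm steps, so it is coarse and the height is weak. When I pressed the reel down I felt about 31 N of contact with its middle at about 71.4 mm in the dereeler's frame (nominal 71.5).
- **Robot:** it is clear of everything, with a force near 0 N.
- **Yellow reel:** the arm stayed well away from it, but I did not measure its final position.

**What failed or disagreed**
- **Fingertips:** they sat about 35–40 mm behind the reported TCP, which disagreed with the description. The first two closings on the knob therefore missed, one of them pressing on the ball with about 25 N, before I corrected for it.
- **Picture limit:** the viewer limit ran out before the final look, so the end state was checked only by image code and not by eye.

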